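# Mark a bracket in the bench press

### The arm

A 6-joint arm with a two-finger parallel gripper is mounted at the origin on the work surface. World frame = base frame: x ahead of the robot, y to its left, z up, the work surface at z = 0. Lengths are in m, angles in rad, forces in N, time in s.
With the tool pointing down it reaches from about 0.35 to 0.95 m from the base axis. Payload 17.4 kg.
Tool frame: the origin (TCP) lies midway between the tips of the shut fingers; the grasp point (between the pads) lies 19 mm behind it; x points along the fingers, y is the direction in which the jaws open and shut, and the axes are right-handed (so a half turn about x gives the same grasp; the last joint's range is limited). The gripper opens to 93 mm and grips with 3 to 60 N. Pads are 15 mm wide; open, the fingers measure 128 mm over their backs; the gripper's body (75 mm by 188 mm) begins 65 mm behind the grasp point.
Start: joints at [-1.316, 0.116, 1.442, -0, 1.584, -0.038], TCP at [0.195, -0.646, 0.184] pointing down, gripper open.
Joint ranges: [-2.83, 2.83], [-0.83, 2.19], [0.07, 2.5], [-1.14, 4.28], [0.01, 3], [-2.97, 2.97]. Speed limits (rad/s): [1.89, 1.89, 2.22, 3.14, 3.14, 3.14].

### API

Orientations are given as a 3x3 rotation matrix whose columns are the frame's x, y, z axes.
In Python, from plant import robot, cams gives the robot as it stands.
- The arm moves only by the tool drive_tool, never from a script. Its argument "moves" is a list of rows, each a list of 3 entries, a list of its own where there are three numbers: the opening in per cent of the stroke, from 0 (shut) to 100 (fully open), then the shift along the tool's x, y, z in m, then the turn, a rotation vector about the tool's x, y, z in degrees. In form: [[claw, [x, y, z], [rx, ry, rz]], ...]. A call has 1 to 20 rows; each row shifts and turns the commanded pose from where the row before left it, along the tool's axes as they then stand; what a row does not reach is not made up. A row lasts 1/12 s, in which the tool goes at most 41.7 mm and 7.16 degrees, less where a joint would pass 70% of its speed; a pose out of reach is approached as far as the arm can. A call is refused whole if a number of a shift passes 0.0417 or a number of a turn 7.16, either way. A call with a gripper value outside its range is refused whole. The fingers move at their own pace and stop on an object; "force" is the grip in N (left out, the last holds). Time passes only in rows, so rows that do not move let the fingers close. It gives the time, the measured TCP pose, the force and the opening at its end, in the units of the state.
- robot.read_state(): the state, without advancing time (a new reading comes with each control period).
- cams.read_camera(name): name is "scene" or "top" or "wrist"; returns (picture, depth): 420x560x3 uint8, red, green, blue; 420x560 float32, m along the optical axis (not along the pixel's ray), 0 where there is no reading.
- cams.camera_info(name): a dict with "intrinsics" (3x3 intrinsics, pixels), "dist_coeffs" ([k1, k2, p1, p2, k3] as OpenCV has them; the pictures are not rectified), "R" (3x3) and "t" (3): a world point X has camera coordinates R X + t; the wrist camera has in their place "T_tool_cam" (4x4, takes a point from camera to tool coordinates, whose origin is the TCP and whose axes are the tool frame's). Camera axes: x right, y down, z forward; pixel columns grow to the right and rows downward; lengths in m; the calibration is good to about 2 mm. A picture is of the moment at which its call begins: read the wrist's pose just before it. camera_info takes no time and is no camera call.
- robot.job_done(): hands the job in, once; it reports no verdict.
The state is a dict: "clock": time; "joint_pos": joint angles; "dq": joint speeds; "joint_efforts": joint torques, N m; "tcp_pos": TCP position; "ee_rot": TCP orientation; "ft_force": force on the tool from outside, world axes, zero at the start; "torque": the same for the moment, N m; "finger_gap": finger opening in m.
Only numpy, scipy, OpenCV 4.12 (cv2) and the standard library are available. Lean on these libraries where they do the work, as an engineer would, in place of code of your own. Each camera call takes 0.05 s, during which the arm holds its last target. There are 200 camera calls.

### The job

Slide the aluminium bracket foot-first between the guide rails of the blue marking press until its nose is fully home against the end stop and let go of it. Only then press the red knob straight down until the plunger bottoms on its stop, hold it there for half a second and let it spring all the way back up, leaving the bracket home in the press. Feel for the stops and be gentle: no more than about 30 N on the press, and leave the steel offcut, brass collar, spray can and mug where they are.

Things in the scene. Friction and masses are not known exactly. Their poses are not given: they have to be found in the camera images.
- press: blue bench marking press, bolted down. Origin on the bench directly under the vertical plunger axis; +x points from the open loading side to the column, z up. Bed plate x -250 to +90 mm, y +-75 mm, top face 14 mm above the origin. Column x 45 to 90 mm, y +-35 mm, 164 mm high. Overhanging head x -28 to +72 mm, y +-30 mm, from 89 to 139 mm above the bench
- rail_mouth (a point): point on the bed top midway between the two guide rails at their open end, press frame (-40, 0, 14) mm, axes as the press. The rails are 9 mm high and run 70 mm along +x to the end stop, inner faces 20 mm either side (the bracket is 36 mm wide); flared lead-ins in front of them open to about 30 mm either side at 22 mm before this point
- end_stop (a point): foot of the end stop's upright face (12 mm high) on the bed top, midway between the rails, press frame (30, 0, 14) mm; the bracket's nose must touch it
- head_top (a point): middle of the head's top face on the plunger axis, 139 mm above the bench. Over it stands the red palm knob, flat on top, 48 mm across. With the plunger up the knob's top is 60 mm above this point on average, but the knob is threaded and may stand up to 18 mm lower or higher, which no reading here shows: find it by touch or sight. It keeps that setting while pressed
- plunger (a joint): downward travel of the sprung plunger with its red knob: 0 m fully up, 0.018 m bottomed on its rubber-faced stop. It takes about 6 N to start it and 13 N just before the stop; beyond that the force rises steeply. It springs back by itself when released. Bottomed means more than 0.0165 m, with a steady push above the spring's 13 N
- bracket: aluminium L-bracket, 0.13 kg, loose, lying foot down on the bed in front of the rails. Foot 130 mm long (its x), 36 mm wide (its y), 6 mm thick; upright flange 8 mm thick, 36 mm wide, top 42 mm above the underside, standing at the -x end of the foot, centred at x -61 mm. Origin at the centre of the foot's underside; +x points from the flange to the nose that goes into the press, z up
- bracket_nose (a point): middle of the bracket's nose (free end of the foot), on its underside, 65 mm along +x from the bracket's origin; fully home it lies at x +30 mm, y 0 +-2 mm, z 14 mm in the press's frame, the bracket's x along the press's x
- offcut: short offcut of dark steel angle, 70 x 30 x 30 mm, lying beside the press; origin at its underside. Leave it alone
- collar: small brass collar, 40 mm across, 14 mm high, lying on the bench on the press's other side; origin at its underside. Leave it alone
- spray: yellow spray can with red cap, 60 mm across, 170 mm high, standing to the left. Leave it alone
- mug: blue mug, 80 mm across, 90 mm high, standing to the right. Leave it alone
Mind the look-alikes: they are no part of the job. What is shaped like the bracket but black or brown is not meant.

How it is judged:
By the outcome, as a careful person would: the job done as asked, in the order asked, and still so for the second after the job is handed in, with the robot touching nothing.
It also fails if it takes over 61 s, if anything falls off the work surface, if the arm or the gripper's body presses on something with over 40 N, if the wrist force passes 120 N, or if a joint passes its speed limit or range.

## Working session

There is one attempt and no reset: what is moved stays moved. The work goes in short steps, Python scripts to look and compute and a tool call to move; the robot and the scene stay as the last step left them, time stands still between calls to the robot, and variables do not carry over. Pictures are saved under pics/ and viewed, on a budget of 10 in all, crops included, one or two more only if the job needs it, and the job is handed in when it is done.

Besides the shell and the picture viewer there is one more tool, called after "Emit:" as name(argument=value, ...), one argument or row to a line, values as JSON. drive_tool: Moves the arm, as the interface text tells. Its arguments: {"type":"object","properties":{"moves":{"type":"array"},"force":{"type":"number"}},"required":["moves"]}

```bash
ls; mkdir -p pics; python3 - <<'E'
from plant import robot,cams
import cv2,numpy as np
s=robot.read_state();print({k:np.round(v,3).tolist() for k,v in s.items()})
for n in("scene","top"):
    im,d=cams.read_camera(n);np.savez(f"pics/{n}0.npz",im=im,d=d);cv2.imwrite(f"pics/{n}0.png",im[:,:,::-1]);print(n,{k:np.round(v,4).tolist() for k,v in cams.camera_info(n).items()})
print({k:np.round(v,4).tolist() for k,v in cams.camera_info("wrist").items()})
E
```

```text
pics
{'clock': 0.0, 'joint_pos': [-1.316, 0.116, 1.442, -0.0, 1.584, -0.038], 'dq': [-0.001, -0.001, -0.001, 0.0, 0.002, 0.001], 'joint_efforts': [0.0, -72.127, -62.26, 0.078, 0.024, -0.0], 'tcp_pos': [0.195, -0.646, 0.184], 'ee_rot': [[-0.0, 0.289, -0.957], [0.001, -0.957, -0.289], [-1.0, -0.001, -0.0]], 'ft_force': [-0.657, 0.137, 0.073], 'torque': [0.009, -0.019, -0.02], 'finger_gap': 0.093}
scene {'intrinsics': [[449.0982, 0.0, 274.4201], [0.0, 449.0982, 214.2517], [0.0, 0.0, 1.0]], 'dist_coeffs': [-0.1016, 0.0, 0.0, 0.0, 0.0], 'R': [[0.3526, 0.9356, 0.0179], [0.6141, -0.2169, -0.7589], [-0.7061, 0.2786, -0.651]], 't': [-0.1994, -0.2736, 1.5519]}
top {'intrinsics': [[409.3146, 0.0, 281.81], [0.0, 409.3146, 211.4442], [0.0, 0.0, 1.0]], 'dist_coeffs': [-0.0682, 0.0, 0.0, 0.0, 0.0], 'R': [[-0.0057, -0.9995, 0.0315], [-0.9971, 0.0033, -0.076], [0.0759, -0.0318, -0.9966]], 't': [-0.0257, 0.5511, 1.1737]}
{'intrinsics': [[319.966, 0.0, 275.1643], [0.0, 319.966, 213.3652], [0.0, 0.0, 1.0]], 'dist_coeffs': [-0.0735, 0.0, 0.0, 0.0, 0.0], 'T_tool_cam': [[-0.0002, -0.2791, 0.9603, -0.2003], [1.0, 0.0013, 0.0006, -0.0006], [-0.0015, 0.9603, 0.2791, -0.0782], [0.0, 0.0, 0.0, 1.0]]}
```

View pics/scene0.png

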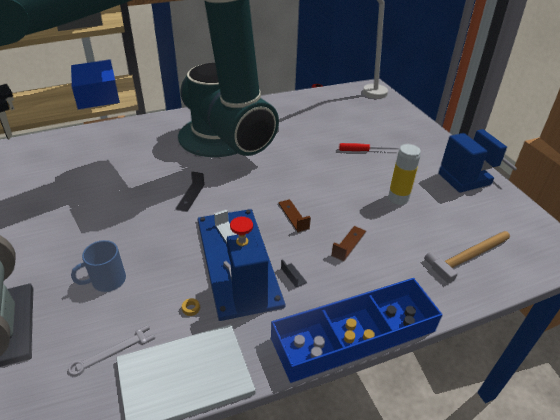

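View pics/top0.png

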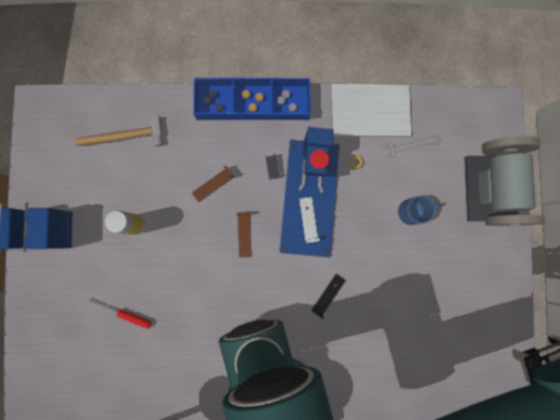

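The scene view shows the press with its red knob at (242,226) and the bracket on the bed near (223,228). In the top view the bed runs from (285,253)/(332,255) up to the column at (319,140). The knob is at (319,158), and the bracket spans (306,198) to (311,243).

```bash
cat > h.py <<'E'
import numpy as np,cv2
from plant import robot,cams
def pose(n,s=None):
    c=cams.camera_info(n);K=np.array(c["intrinsics"]);D=np.array(c["dist_coeffs"])
    if n=="wrist":
        s=s or robot.read_state();T=np.array(c["T_tool_cam"]);Rt=np.array(s["ee_rot"])
        Rw=Rt@T[:3,:3];o=Rt@T[:3,3]+np.array(s["tcp_pos"])
    else:
        R=np.array(c["R"]);Rw=R.T;o=-R.T@np.array(c["t"])
    return K,D,Rw,o
def ray(P,uv):
    K,D,Rw,o=P;u=cv2.undistortPoints(np.float64(uv).reshape(-1,1,2),K,D)[:,0]
    return o,np.c_[u,np.ones(len(u))]@Rw.T
def plane(P,uv,z):
    o,d=ray(P,uv);return o+d*((z-o[2])/d[:,2])[:,None]
def proj(P,X):
    K,D,Rw,o=P;r=cv2.Rodrigues(Rw.T)[0];return cv2.projectPoints(np.float64(X).reshape(-1,1,3),r,-Rw.T@o,K,D)[0][:,0]
def big(m):
    n,l,st,c=cv2.connectedComponentsWithStats(m.astype(np.uint8));i=1+np.argmax(st[1:,4]);return l==i,st[i],c[i]
E
python3 - <<'E'
from h import *
z=np.load("pics/top0.npz");im=z["im"];d=z["d"];P=pose("top")
hsv=cv2.cvtColor(im,cv2.COLOR_RGB2HSV)
roi=np.zeros(im.shape[:2],bool);roi[125:262,275:345]=1
blue=(hsv[...,0]>100)&(hsv[...,0]<130)&(hsv[...,1]>120)&roi
wh=(hsv[...,1]<60)&(hsv[...,2]>150)&roi; wh[:, :296]=0;wh[:,325:]=0;wh[:193]=0;wh[247:]=0
red=((hsv[...,0]<8)|(hsv[...,0]>172))&(hsv[...,1]>150)&roi
b,st,c=big(blue);print("blue",st)
bed=b.copy();bed[:190]=0
for y in (200,215,230,245,250):
    xs=np.where(b[y])[0];print(y,xs.min(),xs.max(),plane(P,[[xs.min(),y],[xs.max()+1,y]],.014).round(4).tolist())
w,st,c=big(wh);print("br",st,c)
r=cv2.minAreaRect(np.argwhere(w)[:,::-1].astype(np.float32));print(r,plane(P,cv2.boxPoints(r),.02).round(4).tolist())
r,st,c=big(red);print("red",st,c,np.median(d[r]),[plane(P,[c],.14+h).round(4).tolist() for h in(.04,.06,.08)])
o,v=ray(P,[c]);print("knob by depth",(o+v*np.median(d[r])).round(4))
E
```

```text
blue [ 281  128   57  128 4386]
200 285 333 [[0.5853, -0.038, 0.014], [0.585, -0.1831, 0.014]]
215 284 332 [[0.5411, -0.0347, 0.014], [0.5405, -0.1794, 0.014]]
230 283 331 [[0.4971, -0.0315, 0.014], [0.4963, -0.1758, 0.014]]
245 281 329 [[0.4533, -0.0254, 0.014], [0.4523, -0.1693, 0.014]]
250 281 329 [[0.4387, -0.0254, 0.014], [0.4377, -0.1691, 0.014]]
br [300 198  19  45 519] [308.19653179 219.9460501 ]
((308.1145935058594, 219.6549530029297), (44.42487716674805, 12.80539608001709), 80.07376098632812) [[0.5879, -0.0759, 0.02], [0.5944, -0.1131, 0.02], [0.4659, -0.1341, 0.02], [0.4597, -0.0971, 0.02]]
red [310 150  19  18 265] [319.20377358 158.78490566] 1.0385475 [[[0.6742, -0.1199, 0.18]], [[0.6701, -0.1174, 0.2]], [[0.6659, -0.1149, 0.22]]]
knob by depth [[ 0.672  -0.1186  0.1906]]
```

Emit:
drive_tool(
  moves=[
    [100,[-0.0033,-0.0239,-0.0238],[0,0,0]],
    [100,[-0.0033,-0.0239,-0.0238],[0,0,0]],
    [100,[-0.0033,-0.0239,-0.0238],[0,0,0]],
    [100,[-0.0033,-0.0239,-0.0238],[0,0,0]],
    [100,[-0.0033,-0.0239,-0.0238],[0,0,0]],
    [100,[-0.0033,-0.0239,-0.0238],[0,0,0]],
    [100,[-0.0033,-0.0239,-0.0238],[0,0,0]],
    [100,[-0.0033,-0.0239,-0.0238],[0,0,0]],
    [100,[-0.0033,-0.0239,-0.0238],[0,0,0]],
    [100,[-0.0033,-0.0239,-0.0238],[0,0,0]],
    [100,[-0.0033,-0.0239,-0.0238],[0,0,0]],
    [100,[-0.0033,-0.0239,-0.0238],[0,0,0]],
    [100,[-0.0033,-0.0239,-0.0238],[0,0,0]],
    [100,[-0.0033,-0.0239,-0.0238],[0,0,0]],
    [100,[-0.0033,-0.0239,-0.0238],[0,0,0]],
    [100,[-0.0033,-0.0239,-0.0238],[0,0,0]],
    [100,[-0.0033,-0.0239,-0.0238],[0,0,0]],
    [100,[-0.0033,-0.0239,-0.0238],[0,0,0]],
  ],
)

```text
clock: 1.6
tcp_pos: [0.4812, -0.109, 0.2437]
ee_rot: [[-0.0, 0.289, -0.957], [0.0, -0.957, -0.289], [-1.0, -0.0, 0.0]]
ft_force: [1.0, -0.3, 1.5]
finger_gap: 0.0929
```

Emit:
drive_tool(
  moves=[
    [100,[0,0,0],[-7.1,0,0]],
    [100,[0,0,0],[-7.1,0,0]],
    [100,[0,0,0],[-7.1,0,0]],
    [100,[0,0,0],[-7.1,0,0]],
    [100,[0,0,0],[-7.1,0,0]],
    [100,[0,0,0],[-7.1,0,0]],
    [100,[0,0,0],[-7.1,0,0]],
    [100,[0,0,0],[-7.1,0,0]],
    [100,[0,0,0],[-7.1,0,0]],
    [100,[0,0,0],[-7.1,0,0]],
    [100,[0,0,0],[-7.1,0,0]],
    [100,[0,0,0],[-7.1,0,0]],
    [100,[0,0,0],[-7.1,0,0]],
    [100,[0,0,0],[-7.1,0,0]],
    [100,[0,0,0],[-7.1,0,0]],
    [100,[0,0,0],[-7.1,0,0]],
    [100,[0,0,0],[-7.1,0,0]],
    [100,[0,0,0],[-7.1,0,0]],
    [100,[0,0,0],[-7.1,0,0]],
    [100,[0,0,0],[-7.1,0,0]],
  ],
)

```text
clock: 3.27
tcp_pos: [0.4807, -0.1107, 0.2433]
ee_rot: [[-0.0, 0.356, 0.934], [0.0, 0.934, -0.356], [-1.0, -0.0, -0.0]]
ft_force: [0.4, 0.1, 0.3]
finger_gap: 0.0929
```

Emit:
drive_tool(
  moves=[
    [100,[0,0,0],[-7,0,0]],
    [100,[0,0,0],[-7,0,0]],
    [100,[0,0,0],[0,0,0]],
    [100,[0,0,0],[0,0,0]],
  ],
)

```text
clock: 3.6
tcp_pos: [0.4807, -0.1107, 0.2435]
ee_rot: [[-0.0, 0.13, 0.992], [0.0, 0.992, -0.13], [-1.0, 0.0, -0.0]]
ft_force: [0.3, 0.2, -1.0]
finger_gap: 0.0928
```

```bash
python3 - <<'E'
from h import *
s=robot.read_state();print({k:np.round(s[k],3).tolist() for k in("clock","joint_pos","tcp_pos","ee_rot","ft_force")})
P=pose("wrist",s);im,d=cams.read_camera("wrist");np.savez("pics/w1.npz",im=im,d=d);cv2.imwrite("pics/w1.png",im[:,:,::-1])
E
```

```text
{'clock': 3.6, 'joint_pos': [-0.278, -0.293, 1.729, -0.0, 1.706, -1.719], 'tcp_pos': [0.481, -0.111, 0.243], 'ee_rot': [[-0.0, 0.13, 0.992], [0.0, 0.992, -0.13], [-1.0, 0.0, -0.0]], 'ft_force': [0.293, 0.204, -0.986]}
```

View pics/w1.png

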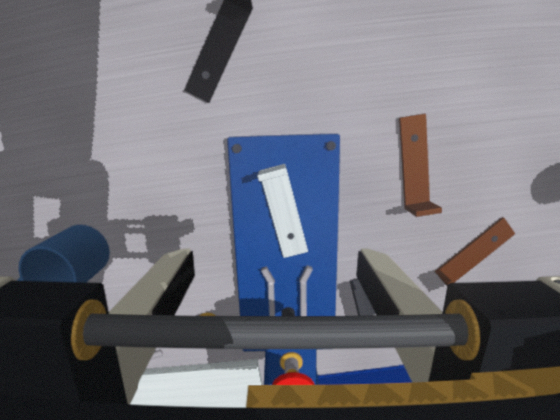

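The wrist view shows the bracket with its flange end at (273,172) and its nose at (295,250). The bed's front corners are at (229,138) and (339,136). The rails start at about (265,270) and (308,270) with no obstruction, and the knob is at (293,380).

```bash
python3 - <<'E'
from h import *
z=np.load("pics/w1.npz");im=z["im"];d=z["d"];P=pose("wrist")
hsv=cv2.cvtColor(im,cv2.COLOR_RGB2HSV)
roi=np.zeros(im.shape[:2],bool);roi[125:300,222:350]=1
blue=cv2.morphologyEx(((hsv[...,0]>100)&(hsv[...,0]<130)&(hsv[...,1]>120)&roi).astype(np.uint8),cv2.MORPH_CLOSE,np.ones((5,5)))
L=[];R=[]
for y in range(150,260,2):
    xs=np.where(blue[y])[0];L.append([xs.min()-.5,y]);R.append([xs.max()+.5,y])
F=[[x,np.where(blue[:,x])[0].min()-.5] for x in range(245,325,2)]
def fit(uv,zz):
    p=plane(P,uv,zz)[:,:2].astype(np.float32);v=cv2.fitLine(p,cv2.DIST_HUBER,0,.01,.01).ravel();v[:2]*=np.sign(v[0]);r=(p-v[2:])@[-v[1],v[0]];return v,np.abs(r).max()
l,el=fit(L,.014);r,er=fit(R,.014);f,ef=fit(F,.014)
print("L",l,np.degrees(np.arctan2(l[1],l[0])),el,"R",r,np.degrees(np.arctan2(r[1],r[0])),er,"F",f,np.degrees(np.arctan2(f[1],f[0])),ef)
a=(np.arctan2(l[1],l[0])+np.arctan2(r[1],r[0]))/2;u=np.array([np.cos(a),np.sin(a)]);n=np.array([-u[1],u[0]])
print("width",(l[2:]-r[2:])@n); c=((l[2:]+r[2:])/2@n); fx=f[2:]@u  # front at x=-250
O=u*(fx+.25)+n*c;print("press origin",O,"yaw",np.degrees(a))
wh=(hsv[...,1]<60)&(hsv[...,2]>130)&roi; wh[:160]=0;wh[262:]=0;wh[:,:250]=0;wh[:,315:]=0
w,st,cc=big(wh);print(st,cc)
fo=w.copy();fo[:185]=0
e1=[];e2=[]
for y in range(190,244,2):
    xs=np.where(fo[y])[0];e1.append([xs.min()-.5,y]);e2.append([xs.max()+.5,y])
for e in(e1,e2):
    v,m=fit(e,.02);print("edge",np.degrees(np.arctan2(v[1],v[0])),v,m)
r_=cv2.minAreaRect(np.argwhere(fo)[:,::-1].astype(np.float32));B=cv2.boxPoints(r_);print("box",B.round(1).tolist(),plane(P,B,.02).round(4).tolist())
tp=[[259,177],[286,170]]
M=np.array([u,n]);
for nm,X in(("rail_mouth",(-.04,0)),("stop",(.03,0)),("knob",(0,0))):print(nm,O+u*X[0])
print("boxpress",((plane(P,B,.02)[:,:2]-O)@M.T).round(4).tolist())
red=((hsv[...,0]<8)|(hsv[...,0]>172))&(hsv[...,1]>150);red[:360]=0
k,st,c=big(red);print("red",st,c)
# flange top by depth
m=np.zeros_like(roi);m[163:184,255:290]=1;m&=wh|m
vu=np.argwhere(m&(d>0));K,D,Rw,o=P;_,rr=ray(P,vu[:,::-1]);X=o+rr*d[vu[:,0],vu[:,1]][:,None]
hi=X[X[:,2]>.045];print("hi",len(hi),hi.mean(0),hi.min(0),hi.max(0));rt=cv2.minAreaRect(hi[:,:2].astype(np.float32));print(rt)
c2=cv2.resize(im[140:340,200:370],None,fx=3,fy=3,interpolation=cv2.INTER_CUBIC);cv2.imwrite("pics/w1c.png",c2[:,:,::-1])
E
```

```text
L [ 0.99483174 -0.101537    0.5081169  -0.17441885] -5.827685 0.00068860035 R [ 0.99532396 -0.09659303  0.52119184 -0.02762813] -5.543015 0.0007493091 F [ 0.09851658  0.9951354   0.42385092 -0.09082437] 84.34624 0.0006475153
width -0.14736392
press origin [ 0.6725069  -0.11673851] yaw -5.68535
[ 257  164   51   93 2385] [282.95807128 209.72662474]
edge 7.676947 [ 0.991037    0.13358745  0.5297087  -0.1219132 ] 0.0006126219
edge 7.9289927 [ 0.9904398   0.13794576  0.5262485  -0.0855735 ] 0.0006378752
box [[262.3999938964844, 185.10000610351562], [288.3999938964844, 178.1999969482422], [307.79998779296875, 251.0], [281.79998779296875, 257.8999938964844]] [[0.4849, -0.1277, 0.02], [0.4801, -0.092, 0.02], [0.588, -0.0767, 0.02], [0.5939, -0.1149, 0.02]]
rail_mouth [ 0.63270366 -0.1127759 ]
stop [ 0.7023594  -0.11971048]
knob [ 0.6725069  -0.11673851]
boxpress [[-0.1856, -0.0295], [-0.194, 0.0056], [-0.0881, 0.0314], [-0.0784, -0.006]]
red [273 372  41  13 392] [292.82397959 379.23469388]
hi 223 [ 0.46577153 -0.1115514   0.05500489] [ 0.4603036  -0.12954657  0.04524333] [ 0.47262558 -0.09356848  0.05756943]
((0.4663410186767578, -0.11150159686803818), (0.008291542530059814, 0.03548230230808258), 7.55833101272583)
```

View pics/w1c.png

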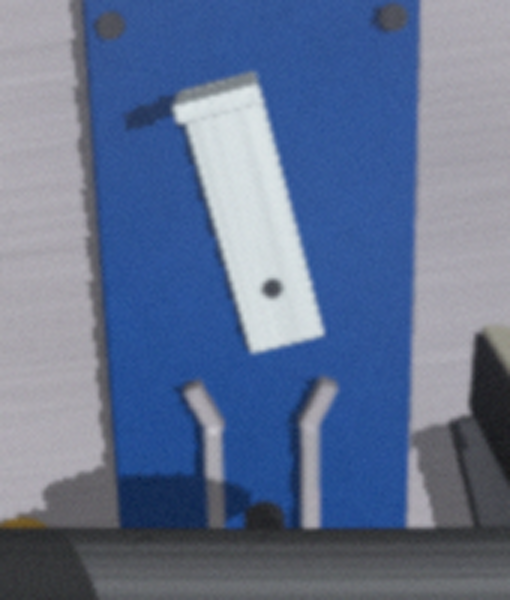

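Emit:
drive_tool(
  moves=[
    [100,[0,0,0],[-5.1,0,0]],
    [100,[0,0,0],[-5.1,0,0]],
    [100,[0,0,0],[-5.1,0,0]],
    [100,[0,0.0012,-0.0147],[0,0,0]],
    [100,[0.03,0,0],[0,0,0]],
    [100,[0.03,0,0],[0,0,0]],
    [100,[0.03,0,0],[0,0,0]],
    [100,[0.03,0,0],[0,0,0]],
    [100,[0.03,0,0],[0,0,0]],
    [100,[0.02,0,0],[0,0,0]],
    [100,[0,0,0],[0,0,0]],
    [100,[0,0,0],[0,0,0]],
  ],
)

```text
clock: 4.65
tcp_pos: [0.4657, -0.1115, 0.0735]
ee_rot: [[-0.001, -0.138, 0.99], [0.0, 0.99, 0.138], [-1.0, 0.001, -0.001]]
ft_force: [-0.1, -0.0, 1.1]
finger_gap: 0.0927
```

```bash
python3 - <<'E'
from h import *
s=robot.read_state();P=pose("wrist",s);im,d=cams.read_camera("wrist");np.savez("pics/w2.npz",im=im,d=d);cv2.imwrite("pics/w2.png",im[:,:,::-1])
print(s["tcp_pos"],s["ft_force"],s["joint_pos"])
E
```

```text
[ 0.46574913 -0.11152392  0.07353374] [-0.12935942 -0.00181405  1.13117653] [-2.88281906e-01 -2.71569664e-01  1.98734546e+00 -2.01818489e-05
  1.42725507e+00 -1.99753027e+00]
```

View pics/w2.png

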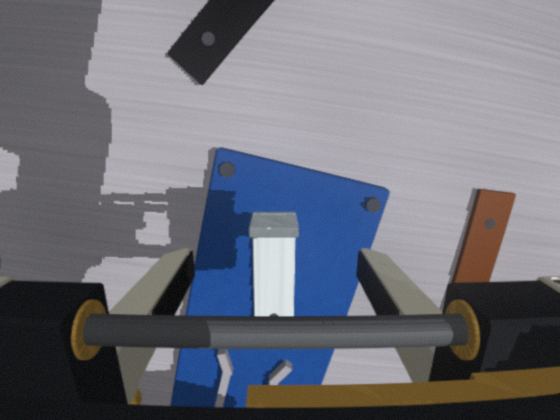

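The flange sits centred between the open fingers, at columns 250 to 298 against an image centre of 275. I'll descend and grip.

Emit:
drive_tool(
  moves=[
    [100,[0.02,0,0],[0,0,0]],
    [100,[0.02,0,0],[0,0,0]],
    [100,[0.0095,0,0],[0,0,0]],
    [100,[0,0,0],[0,0,0]],
    [35,[0,0,0],[0,0,0]],
    [35,[0,0,0],[0,0,0]],
    [35,[0,0,0],[0,0,0]],
    [35,[0,0,0],[0,0,0]],
    [35,[0,0,0],[0,0,0]],
    [35,[0,0,0],[0,0,0]],
    [35,[0,0,0],[0,0,0]],
  ],
  force=15,
)

```text
clock: 5.62
tcp_pos: [0.4661, -0.1116, 0.0243]
ee_rot: [[0.0, -0.14, 0.99], [-0.0, 0.99, 0.14], [-1.0, -0.0, 0.0]]
ft_force: [-0.3, 0.5, -0.0]
finger_gap: 0.0509
```

Emit:
drive_tool(
  moves=[
    [35,[0,0,0],[0,0,0]],
    [35,[0,0,0],[0,0,0]],
    [35,[0,0,0],[0,0,0]],
    [35,[0,0,0],[0,0,0]],
  ],
)

```text
clock: 5.95
tcp_pos: [0.4661, -0.1116, 0.0241]
ee_rot: [[-0.0, -0.14, 0.99], [0.0, 0.99, 0.14], [-1.0, 0.0, -0.0]]
ft_force: [-0.1, -0.4, -0.2]
finger_gap: 0.0329
```

```bash
python3 - <<'E'
from h import *
s=robot.read_state();im,d=cams.read_camera("wrist");cv2.imwrite("pics/w3.png",im[:,:,::-1])
print(s["tcp_pos"],s["ft_force"],s["finger_gap"])
E
```

```text
[ 0.46607048 -0.11159851  0.0241085 ] [-0.08202298 -0.39893101 -0.23537736] 0.03287941227668553
```

View pics/w3.png

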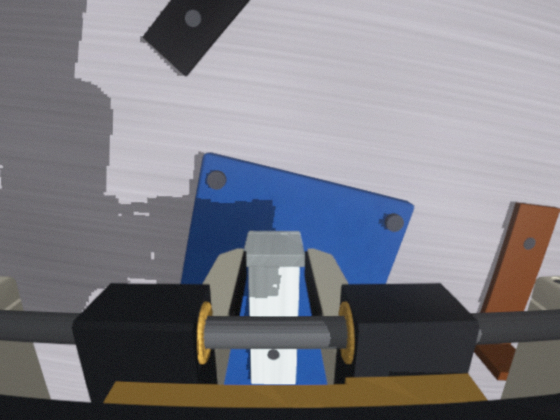

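The fingers (dark pads at columns 240 and 308) flank the flange at 246–303. The gap reading is ambiguous, so I'll close further to confirm the grip.

Emit:
drive_tool(
  moves=[
    [20,[0,0,0],[0,0,0]],
    [20,[0,0,0],[0,0,0]],
    [20,[0,0,0],[0,0,0]],
    [20,[0,0,0],[0,0,0]],
  ],
)

```text
clock: 6.33
tcp_pos: [0.4661, -0.1116, 0.0241]
ee_rot: [[-0.0, -0.14, 0.99], [-0.0, 0.99, 0.14], [-1.0, -0.0, -0.0]]
ft_force: [0.2, 0.2, 0.9]
finger_gap: 0.019
```

```bash
python3 - <<'E'
from h import *
s=robot.read_state();P=pose("wrist",s);im,d=cams.read_camera("wrist");cv2.imwrite("pics/w4.png",im[200:410,150:400][:,:,::-1].repeat(2,0).repeat(2,1));np.savez("pics/w4.npz",im=im,d=d)
c=cams.camera_info("wrist")
print(s["tcp_pos"],s["finger_gap"],proj(P,[s["tcp_pos"],np.array(s["tcp_pos"])+[0,0,.019],np.array(s["tcp_pos"])+[0,0,.032]]))
for u,v in((275,240),(275,255),(275,285),(240,270),(310,270),(262,250),(290,250)):
  o,r=ray(P,[[u,v]]);print(u,v,d[v,u],(o+r*d[v,u]).round(4))
E
```

```text
[ 0.4660816  -0.11161566  0.02413566] 0.0189662967492569 [[274.09494873 240.73111502]
 [273.99165939 251.95091818]
 [273.90938666 260.89942629]]
275 240 0.20405076 [[ 0.462  -0.1116  0.0333]]
275 255 0.18257867 [[ 0.4625 -0.1115  0.0558]]
275 285 0.22838591 [[ 0.5013 -0.106   0.0196]]
240 270 0.15209423 [[ 0.4595 -0.1288  0.086 ]]
310 270 0.1522202 [[ 0.4548 -0.0957  0.0859]]
262 250 0.1878812 [[ 0.4629 -0.1192  0.0501]]
290 250 0.1894539 [[ 0.4612 -0.1027  0.0487]]
```

View pics/w4.png

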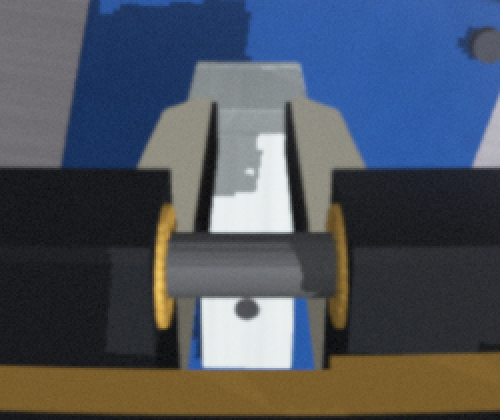

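```bash
python3 - <<'E'
from h import *
P=pose("wrist");z=np.load("pics/w4.npz");d=z["d"]
for u in (222,228,236,244,250,254,257,294,298,304,312,320):
  for v in (250,253,258,266,276):
    o,r=ray(P,[[u,v]]);print(u,v,(o+r*d[v,u]).round(4)[0].tolist(),z["im"][v,u])
E
```

```text
222 250 [0.4823, -0.1468, 0.014] [26 49 95]
222 253 [0.4848, -0.1466, 0.0136] [30 55 99]
222 258 [0.4887, -0.1463, 0.0135] [25 49 96]
222 266 [0.4947, -0.1456, 0.014] [22 50 92]
222 276 [0.4614, -0.1365, 0.0907] [123 123 119]
228 250 [0.4817, -0.1425, 0.014] [25 49 92]
228 253 [0.484, -0.1423, 0.0138] [30 53 99]
228 258 [0.4877, -0.1419, 0.0142] [28 50 98]
228 266 [0.4605, -0.1351, 0.0814] [144 142 128]
228 276 [0.4602, -0.1336, 0.0922] [148 145 132]
236 250 [0.4809, -0.1369, 0.0138] [29 52 98]
236 253 [0.4827, -0.1366, 0.0149] [103 109 118]
236 258 [0.4609, -0.1324, 0.0702] [147 145 132]
236 266 [0.4598, -0.1312, 0.0817] [149 147 133]
236 276 [0.46, -0.13, 0.0916] [146 143 131]
244 250 [0.465, -0.1297, 0.0489] [127 131 131]
244 253 [0.4598, -0.1288, 0.0649] [142 140 128]
244 258 [0.4597, -0.1282, 0.0716] [147 143 133]
244 266 [0.4593, -0.1273, 0.0816] [146 140 130]
244 276 [0.4602, -0.1264, 0.0902] [146 146 131]
250 250 [0.4595, -0.1259, 0.0604] [149 145 135]
250 253 [0.4593, -0.1256, 0.0651] [146 143 132]
250 258 [0.4597, -0.1251, 0.0704] [145 145 130]
250 266 [0.4591, -0.1244, 0.0
[... 1000 characters left out ...]
3, -0.0963, 0.0604] [133 135 136]
304 253 [0.455, -0.0968, 0.0654] [144 142 132]
304 258 [0.4548, -0.0974, 0.0725] [145 145 134]
304 266 [0.4553, -0.0981, 0.0811] [145 144 132]
304 276 [0.4554, -0.099, 0.0919] [146 144 132]
312 250 [0.4731, -0.0835, 0.0142] [ 50  97 169]
312 253 [0.4546, -0.0925, 0.065] [130 134 136]
312 258 [0.4544, -0.0933, 0.0721] [142 140 130]
312 266 [0.4546, -0.0943, 0.0816] [144 143 133]
312 276 [0.4545, -0.0956, 0.0927] [145 143 131]
320 250 [0.4722, -0.0779, 0.0145] [ 51  96 172]
320 253 [0.4747, -0.0774, 0.0139] [ 51  97 172]
320 258 [0.454, -0.0891, 0.0717] [121 128 141]
320 266 [0.4543, -0.0903, 0.081] [144 139 131]
320 276 [0.4546, -0.0916, 0.0914] [143 141 132]
```

```bash
python3 - <<'E'
from h import *
c=cams.camera_info("wrist");K=np.array(c["intrinsics"]);D=np.array(c["dist_coeffs"]);T=np.array(c["T_tool_cam"])
for f in("w1","w2","w4"):
    z=np.load(f"pics/{f}.npz");d=z["d"];vu=np.argwhere((d>0.05)&(d<.26))
    u=cv2.undistortPoints(vu[:,::-1].astype(float).reshape(-1,1,2),K,D)[:,0]
    X=np.c_[u,np.ones(len(u))]*d[vu[:,0],vu[:,1]][:,None]@T[:3,:3].T+T[:3,3]
    m=(X[:,0]>-.06)&(abs(X[:,1])<.075)&(abs(X[:,2])<.02)
    for sg in(-1,1):
        q=X[m&(X[:,1]*sg>0)];h=q[q[:,0]<.0]
        i=np.argsort(-q[:,0])[:12];print(f,sg,len(q),q[i][::3].round(4).tolist())
    print([np.sum((X[m,0]>a)&(X[m,0]<a+.005)) for a in np.arange(-.06,.01,.005)])
E
```

```text
w1 -1 881 [[-0.0334, -0.0475, -0.0066], [-0.0343, -0.0467, -0.0069], [-0.0345, -0.0459, -0.0021], [-0.0348, -0.0459, -0.001]]
w1 1 898 [[-0.0334, 0.0476, 0.0071], [-0.0342, 0.0536, -0.0082], [-0.0346, 0.0489, -0.0084], [-0.0349, 0.0471, -0.0006]]
[np.int64(454), np.int64(392), np.int64(338), np.int64(324), np.int64(247), np.int64(24), np.int64(0), np.int64(0), np.int64(0), np.int64(0), np.int64(0), np.int64(0), np.int64(0), np.int64(0)]
w2 -1 1428 [[0.0489, -0.0132, -0.0034], [0.0487, -0.01, -0.0035], [0.0485, -0.0157, -0.0035], [0.0481, -0.0067, -0.0036]]
w2 1 1425 [[0.0489, 0.0095, -0.0035], [0.0486, 0.0119, -0.0035], [0.0485, 0.0111, -0.0036], [0.0482, 0.0046, -0.0036]]
[np.int64(449), np.int64(398), np.int64(348), np.int64(314), np.int64(244), np.int64(31), np.int64(0), np.int64(0), np.int64(0), np.int64(0), np.int64(0), np.int64(0), np.int64(0), np.int64(0)]
w4 -1 5757 [[0.0261, -0.0677, -0.0109], [0.0258, -0.0612, -0.0171], [0.0257, -0.0625, -0.0087], [0.0255, -0.0731, -0.0164]]
w4 1 6061 [[0.0127, 0.0415, 0.0097], [0.0123, 0.0268, 0.0004], [0.0121, 0.0432, -0.0101], [0.012, 0.0354, -0.0123]]
[np.int64(280), np.int64(310), np.int64(220), np.int64(232), np.int64(119), np.int64(461), np.int64(113), np.int64(171), np.int64(177), np.int64(168), np.int64(145), np.int64(139), np.int64(125), np.int64(3156)]
```

The depth data show the real fingertips sit about 35 mm behind the reported TCP, in both the open and closed frames. The fingers therefore closed just above the flange at z≈0.06. I'll reopen and go lower, watching the force.

Emit:
drive_tool(
  moves=[
    [65,[0,0,0],[0,0,0]],
    [65,[0,0,0],[0,0,0]],
    [65,[0,0,0],[0,0,0]],
    [65,[0,0,0],[0,0,0]],
    [65,[0,0,0],[0,0,0]],
    [65,[0,0,0],[0,0,0]],
    [65,[0,0,0],[0,0,0]],
    [65,[0,0,0],[0,0,0]],
    [65,[0,0,0],[0,0,0]],
  ],
)

```text
clock: 7.13
tcp_pos: [0.4661, -0.1116, 0.0242]
ee_rot: [[0.0, -0.14, 0.99], [0.0, 0.99, 0.14], [-1.0, 0.0, 0.0]]
ft_force: [-0.0, -0.5, 0.1]
finger_gap: 0.0602
```

Emit:
drive_tool(
  moves=[
    [65,[0.008,0,0],[0,0,0]],
    [65,[0.008,0,0],[0,0,0]],
    [65,[0.008,0,0],[0,0,0]],
    [65,[0.006,0,0],[0,0,0]],
    [65,[0,0,0],[0,0,0]],
  ],
)

```text
clock: 7.55
tcp_pos: [0.4652, -0.1114, -0.0078]
ee_rot: [[-0.002, -0.14, 0.99], [0.001, 0.99, 0.14], [-1.0, 0.001, -0.002]]
ft_force: [-0.9, -0.4, -0.5]
finger_gap: 0.0601
```

Emit:
drive_tool(
  moves=[
    [25,[0,0,0],[0,0,0]],
    [25,[0,0,0],[0,0,0]],
    [25,[0,0,0],[0,0,0]],
    [25,[0,0,0],[0,0,0]],
    [25,[0,0,0],[0,0,0]],
    [25,[0,0,0],[0,0,0]],
    [25,[0,0,0],[0,0,0]],
    [25,[0,0,0],[0,0,0]],
  ],
)

```text
clock: 8.22
tcp_pos: [0.4663, -0.1117, -0.0055]
ee_rot: [[0.001, -0.14, 0.99], [-0.0, 0.99, 0.14], [-1.0, -0.0, 0.0]]
ft_force: [-1.0, -0.0, 4.2]
finger_gap: 0.0358
```

Emit:
drive_tool(
  moves=[
    [25,[-0.0003,0,0],[4.58,0,0]],
    [25,[0,0,0],[4.58,0,0]],
    [25,[0,0,0],[4.58,0,0]],
    [25,[0,0.0078,0],[0,0,0]],
    [25,[0,0.0077,0],[0,0,0]],
    [25,[0,0,0],[0,0,0]],
    [25,[0,0,0],[0,0,0]],
  ],
)

```text
clock: 8.8
tcp_pos: [0.4678, -0.0954, -0.0055]
ee_rot: [[0.0, 0.096, 0.995], [0.0, 0.995, -0.096], [-1.0, 0.0, 0.0]]
ft_force: [0.0, 1.5, 2.7]
finger_gap: 0.0359
```

```bash
python3 - <<'E'
from h import *
s=robot.read_state();im,d=cams.read_camera("wrist");np.savez("pics/w5.npz",im=im,d=d);cv2.imwrite("pics/w5.png",im[:,:,::-1])
im,d=cams.read_camera("top");np.savez("pics/t5.npz",im=im,d=d)
a,b=cams.read_camera("scene");np.savez("pics/s5.npz",im=a,d=b)
cv2.imwrite("pics/s5.png",np.hstack([cv2.resize(a[190:330,170:310],(400,400),interpolation=cv2.INTER_CUBIC),cv2.resize(im[130:270,240:380],(400,400),interpolation=cv2.INTER_CUBIC)])[:,:,::-1])
O=np.array([.6725,-.1167]);t=np.radians(-5.69);u=np.array([np.cos(t),np.sin(t)]);n=np.array([-u[1],u[0]])
e=np.array(s["tcp_pos"])[:2]-O;print("tool in press",e@u,e@n,np.degrees(np.arctan2(s["ee_rot"][1][2],s["ee_rot"][0][2])),s["tcp_pos"],s["ft_force"],s["finger_gap"])
E
```

```text
tool in press -0.20584804211397517 0.0008933179255740976 -5.485870531182896 [ 0.46775476 -0.09540206 -0.00548456] [8.02915665e-04 1.50140164e+00 2.72328281e+00] 0.03592690488225264
```

View pics/s5.png

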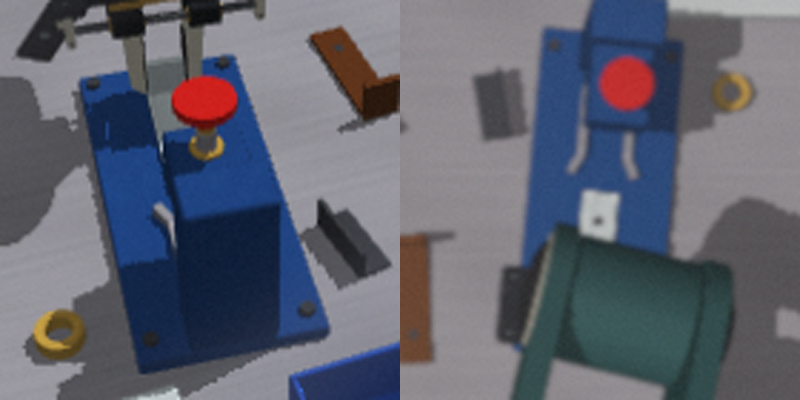

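The nose points squarely into the flares: crop centre (600,215), with the rails at (583,150) and (628,150). I'll start the insertion.

Emit:
drive_tool(
  moves=[
    [25,[0,-0.0008,0.004],[0.2,0,0]],
    [25,[0,0,0.006],[0,0,0]],
    [25,[0,0,0.006],[0,0,0]],
    [25,[0,0,0.006],[0,0,0]],
    [25,[0,0,0.006],[0,0,0]],
    [25,[0,0,0.006],[0,0,0]],
    [25,[0,0,0.006],[0,0,0]],
    [25,[0,0,0.006],[0,0,0]],
    [25,[0,0,0.004],[0,0,0]],
    [25,[0,0,0],[0,0,0]],
  ],
)

```text
clock: 9.78
tcp_pos: [0.5185, -0.1022, -0.0055]
ee_rot: [[0.001, 0.102, 0.995], [0.0, 0.995, -0.102], [-1.0, 0.0, 0.001]]
ft_force: [2.4, 0.8, 3.6]
finger_gap: 0.0359
```

Emit:
drive_tool(
  moves=[
    [25,[0,0,0.004],[0,0,0]],
    [25,[0,0,0.005],[0,0,0]],
    [25,[0,0,0.005],[0,0,0]],
    [25,[0,0,0.005],[0,0,0]],
    [25,[0,0,0.004],[0,0,0]],
    [25,[0,0,0],[0,0,0]],
  ],
)

```text
clock: 10.28
tcp_pos: [0.5411, -0.1045, -0.0055]
ee_rot: [[0.0, 0.102, 0.995], [0.0, 0.995, -0.102], [-1.0, 0.0, 0.0]]
ft_force: [2.7, 1.0, 3.9]
finger_gap: 0.0357
```

Emit:
drive_tool(
  moves=[
    [25,[0,0.0007,0.004],[-0.15,0,0]],
    [25,[0,0,0.005],[0,0,0]],
    [25,[0,0,0.005],[0,0,0]],
    [25,[0,0,0.005],[0,0,0]],
    [25,[0,0,0.005],[0,0,0]],
    [25,[0,0,0.004],[0,0,0]],
    [25,[0,0,0],[0,0,0]],
  ],
)

```text
clock: 10.87
tcp_pos: [0.5689, -0.1068, -0.0055]
ee_rot: [[0.001, 0.1, 0.995], [-0.0, 0.995, -0.1], [-1.0, -0.0, 0.001]]
ft_force: [3.4, -1.0, 3.9]
finger_gap: 0.0352
```

Emit:
drive_tool(
  moves=[
    [25,[0,0,0.002],[0,0,0]],
    [25,[0,0,0.002],[0,0,0]],
    [25,[0,0,0],[0,0,0]],
  ],
)

```text
clock: 11.12
tcp_pos: [0.5723, -0.1071, -0.0055]
ee_rot: [[-0.0, 0.1, 0.995], [-0.0, 0.995, -0.1], [-1.0, -0.0, 0.0]]
ft_force: [0.0, -0.4, 4.9]
finger_gap: 0.0356
```

Emit:
drive_tool(
  moves=[
    [25,[0,0,0.001],[0,0,0]],
    [25,[0,0,0.001],[0,0,0]],
    [25,[0,0,0.001],[0,0,0]],
    [25,[0,0,0],[0,0,0]],
  ],
)

```text
clock: 11.45
tcp_pos: [0.575, -0.1073, -0.0055]
ee_rot: [[-0.0, 0.1, 0.995], [-0.0, 0.995, -0.1], [-1.0, -0.0, -0.0]]
ft_force: [-2.9, -0.6, 5.5]
finger_gap: 0.0361
```

Emit:
drive_tool(
  moves=[
    [25,[0,0,0.001],[0,0,0]],
    [25,[0,0,0],[0,0,0]],
  ],
)

```text
clock: 11.62
tcp_pos: [0.5759, -0.1074, -0.0055]
ee_rot: [[-0.0, 0.1, 0.995], [-0.0, 0.995, -0.1], [-1.0, -0.0, -0.0]]
ft_force: [-2.4, 0.2, 6.0]
finger_gap: 0.0358
```

Emit:
drive_tool(
  moves=[
    [25,[0,0,0.001],[0,0,0]],
    [25,[0,0,0],[0,0,0]],
  ],
)

```text
clock: 11.78
tcp_pos: [0.5765, -0.1075, -0.0056]
ee_rot: [[-0.001, 0.1, 0.995], [0.0, 0.995, -0.1], [-1.0, -0.0, -0.001]]
ft_force: [-7.9, -0.0, 9.0]
finger_gap: 0.0355
```

Emit:
drive_tool(
  moves=[
    [25,[0,0,0.0008],[0,0,0]],
    [25,[0,0,0],[0,0,0]],
    [25,[0,0,0],[0,0,0]],
  ],
)

```text
clock: 12.03
tcp_pos: [0.5767, -0.1075, -0.0056]
ee_rot: [[-0.003, 0.1, 0.995], [0.0, 0.995, -0.1], [-1.0, -0.0, -0.003]]
ft_force: [-12.2, 1.0, 11.8]
finger_gap: 0.0355
```

The force rose from about 2 N to 12 N over the last steps while the tool stopped advancing, so the nose is on the stop. Releasing and rising.

Emit:
drive_tool(
  moves=[
    [70,[0,0,0],[0,0,0]],
    [70,[0,0,0],[0,0,0]],
    [70,[0,0,0],[0,0,0]],
    [70,[0,0,0],[0,0,0]],
    [70,[0,0,0],[0,0,0]],
    [70,[0,0,0],[0,0,0]],
    [70,[0,0,0],[0,0,0]],
  ],
)

```text
clock: 12.62
tcp_pos: [0.5779, -0.1075, -0.0056]
ee_rot: [[0.0, 0.1, 0.995], [0.0, 0.995, -0.1], [-1.0, 0.0, 0.0]]
ft_force: [0.2, -1.0, 0.1]
finger_gap: 0.0651
```

Emit:
drive_tool(
  moves=[
    [70,[-0.01,0,0],[0,0,0]],
    [70,[-0.02,0,0],[0,0,0]],
    [70,[-0.03,0,0],[0,0,0]],
    [70,[-0.03,0,0],[0,0,0]],
    [70,[-0.03,0,-0.01],[0,0,0]],
    [70,[-0.03,0,-0.02],[0,0,0]],
    [70,[-0.03,0,-0.02],[0,0,0]],
    [40,[-0.03,0,-0.01],[0,0,0]],
    [0,[-0.03,0,0],[0,0,0]],
    [0,[0,0,0],[0,0,0]],
    [0,[0,0,0],[0,0,0]],
  ],
)

```text
clock: 13.53
tcp_pos: [0.5185, -0.1017, 0.237]
ee_rot: [[0.004, 0.1, 0.995], [-0.001, 0.995, -0.1], [-1.0, -0.001, 0.004]]
ft_force: [-0.1, -0.4, -0.6]
finger_gap: 0.0429
```

```bash
python3 - <<'E'
from h import *
s=robot.read_state();P=pose("wrist",s);im,d=cams.read_camera("wrist");np.savez("pics/w6.npz",im=im,d=d)
sc,ds=cams.read_camera("scene")
cv2.imwrite("pics/w6.png",np.hstack([im,cv2.resize(sc[180:320,170:310],(240,240),interpolation=cv2.INTER_CUBIC)[np.clip(np.arange(420),0,239)]])[:,:,::-1])
O=np.array([.6725,-.1167]);t=np.radians(-5.69);u=np.array([np.cos(t),np.sin(t)]);n=np.array([-u[1],u[0]])
vu=np.argwhere(d>0);_,r=ray(P,vu[:,::-1]);X=P[3]+r*d[vu[:,0],vu[:,1]][:,None];q=np.c_[(X[:,:2]-O)@u,(X[:,:2]-O)@n,X[:,2]]
m=(q[:,2]>.047)&(q[:,2]<.062)&(abs(q[:,1])<.03)&(q[:,0]<-.07)&(q[:,0]>-.13)
print("flange top",m.sum(),q[m].min(0),q[m].max(0),cv2.minAreaRect(q[m,:2].astype(np.float32)))
hsv=cv2.cvtColor(im,cv2.COLOR_RGB2HSV);red=((hsv[...,0]<8)|(hsv[...,0]>172))&(hsv[...,1]>150)&(d>0)
k,st,c=big(red);kk=k[vu[:,0],vu[:,1]];z=q[kk];print("knob",st,c,np.percentile(z[:,2],[5,50,90,97]),z[:,:2].min(0),z[:,:2].max(0))
hsv=cv2.cvtColor(sc,cv2.COLOR_RGB2HSV);red=((hsv[...,0]<8)|(hsv[...,0]>172))&(hsv[...,1]>150);red[:200]=0;k,st,c=big(red)
Ps=pose("scene");b=np.argwhere(k&(ds>0));_,r=ray(Ps,b[:,::-1]);Y=Ps[3]+r*ds[b[:,0],b[:,1]][:,None];hi=Y[Y[:,2]>np.percentile(Y[:,2],30)];print("scene knob",np.percentile(Y[:,2],[5,50,90]),hi[:,:2].min(0),hi[:,:2].max(0),hi.mean(0))
print(s["tcp_pos"],s["joint_pos"],s["ft_force"],s["clock"],s["finger_gap"])
E
```

```text
flange top 228 [-0.10117596 -0.01632795  0.04705395] [-0.092213    0.01808908  0.05816318] ((-0.09665066748857498, 0.0008518379181623459), (0.034415412694215775, 0.008901233784854412), 89.5996322631836)
knob [ 251  349   49   36 1521] [274.84746877 367.2156476 ] [0.18584199 0.19008143 0.19091396 0.19122277] [-0.02509157 -0.02405662] [0.04537287 0.0283963 ]
scene knob [0.18587601 0.19042425 0.19203478] [ 0.64908498 -0.13999553] [ 0.69628755 -0.0942559 ] [ 0.67301363 -0.11705415  0.19103856]
[ 0.51854839 -0.1016516   0.2370469 ] [-2.41852524e-01 -2.17055461e-01  1.67769131e+00  1.85666884e-07
  1.67706070e+00 -1.71292548e+00] [-0.13622229 -0.3503503  -0.578212  ] 13.5333 0.042885088739282394
```

View pics/w6.png

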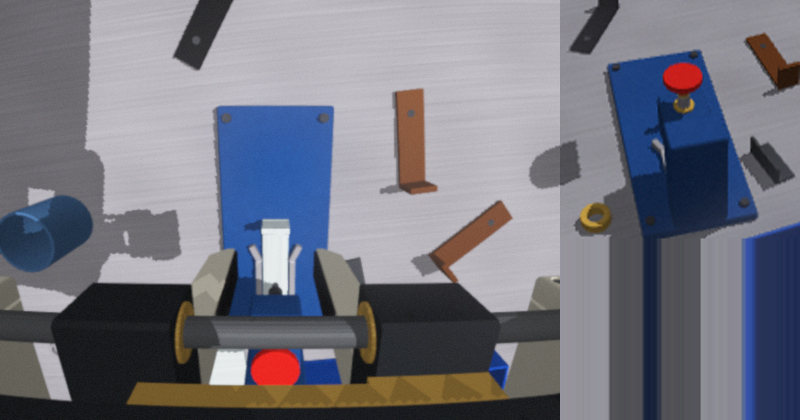

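The bracket is seated between the rails, with its flange at (275,230). By depth the flange centre is at press x −96.7 mm, y +0.8 mm, and home is −96 mm. The knob top is at z≈0.191, centred near (0.673, −0.117). Next I move above the knob with the fingers shut.

Emit:
drive_tool(
  moves=[
    [0,[0,0,0.0259],[0,0,0]],
    [0,[0,0,0.0259],[0,0,0]],
    [0,[0,0,0.0259],[0,0,0]],
    [0,[0,0,0.0259],[0,0,0]],
    [0,[0,0,0.0259],[0,0,0]],
    [0,[0,0,0.0258],[0,0,0]],
    [0,[0.02,0,0],[0,0,0]],
    [0,[0.02,0,0],[0,0,0]],
    [0,[0.015,0,0],[0,0,0]],
    [0,[0,0,0],[0,0,0]],
    [0,[0,0,0],[0,0,0]],
  ],
)

```text
clock: 14.55
tcp_pos: [0.6721, -0.1169, 0.1784]
ee_rot: [[-0.002, 0.1, 0.995], [0.0, 0.995, -0.1], [-1.0, 0.0, -0.002]]
ft_force: [-0.5, -1.0, 0.2]
finger_gap: 0.0003
```

Emit:
drive_tool(
  moves=[
    [0,[0.005,0,0],[0,0,0]],
    [0,[0.005,0,0],[0,0,0]],
    [0,[0.005,0,0],[0,0,0]],
    [0,[0,0,0],[0,0,0]],
  ],
)

```text
clock: 14.88
tcp_pos: [0.6724, -0.117, 0.1637]
ee_rot: [[-0.001, 0.1, 0.995], [0.0, 0.995, -0.1], [-1.0, 0.0, -0.001]]
ft_force: [-0.2, -0.4, -0.2]
finger_gap: 0.0004
```

Contact is expected near TCP z 0.156, so I'll approach in 2 mm rows.

Emit:
drive_tool(
  moves=[
    [0,[0.002,0,0],[0,0,0]],
    [0,[0.002,0,0],[0,0,0]],
    [0,[0,0,0],[0,0,0]],
  ],
)

```text
clock: 15.13
tcp_pos: [0.6726, -0.117, 0.1602]
ee_rot: [[-0.0, 0.1, 0.995], [0.0, 0.995, -0.1], [-1.0, 0.0, -0.0]]
ft_force: [-0.3, -0.5, 0.5]
finger_gap: 0.0006
```

Emit:
drive_tool(
  moves=[
    [0,[0.002,0,0],[0,0,0]],
    [0,[0.002,0,0],[0,0,0]],
    [0,[0,0,0],[0,0,0]],
  ],
)

```text
clock: 15.38
tcp_pos: [0.6727, -0.117, 0.1562]
ee_rot: [[-0.0, 0.1, 0.995], [0.0, 0.995, -0.1], [-1.0, 0.0, -0.0]]
ft_force: [0.4, 0.3, -0.0]
finger_gap: 0.0008
```

Emit:
drive_tool(
  moves=[
    [0,[0.002,0,0],[0,0,0]],
    [0,[0.002,0,0],[0,0,0]],
    [0,[0,0,0],[0,0,0]],
  ],
)

```text
clock: 15.63
tcp_pos: [0.6728, -0.117, 0.153]
ee_rot: [[0.001, 0.1, 0.995], [-0.0, 0.995, -0.1], [-1.0, -0.0, 0.001]]
ft_force: [-1.0, -0.2, 7.1]
finger_gap: 0.0003
```

Emit:
drive_tool(
  moves=[
    [0,[0.002,0,0],[0,0,0]],
    [0,[0.002,0,0],[0,0,0]],
    [0,[0.002,0,0],[0,0,0]],
    [0,[0.002,0,0],[0,0,0]],
    [0,[0.002,0,0],[0,0,0]],
    [0,[0.002,0,0],[0,0,0]],
    [0,[0,0,0],[0,0,0]],
  ],
)

```text
clock: 16.22
tcp_pos: [0.673, -0.117, 0.1417]
ee_rot: [[0.002, 0.1, 0.995], [-0.0, 0.995, -0.1], [-1.0, -0.0, 0.002]]
ft_force: [-2.3, 0.9, 12.1]
finger_gap: 0.0005
```

Emit:
drive_tool(
  moves=[
    [0,[0.0015,0,0],[0,0,0]],
    [0,[0.0015,0,0],[0,0,0]],
    [0,[0,0,0],[0,0,0]],
  ],
)

```text
clock: 16.47
tcp_pos: [0.673, -0.117, 0.139]
ee_rot: [[0.002, 0.1, 0.995], [-0.0, 0.995, -0.1], [-1.0, -0.0, 0.002]]
ft_force: [-3.1, 0.2, 12.9]
finger_gap: 0.0004
```

Emit:
drive_tool(
  moves=[
    [0,[0.001,0,0],[0,0,0]],
    [0,[0,0,0],[0,0,0]],
  ],
)

```text
clock: 16.63
tcp_pos: [0.6731, -0.1171, 0.1382]
ee_rot: [[0.002, 0.1, 0.995], [-0.0, 0.995, -0.1], [-1.0, -0.0, 0.002]]
ft_force: [-3.1, 1.0, 12.2]
finger_gap: 0.0005
```

Emit:
drive_tool(
  moves=[
    [0,[0.001,0,0],[0,0,0]],
    [0,[0,0,0],[0,0,0]],
  ],
)

```text
clock: 16.8
tcp_pos: [0.6732, -0.1171, 0.1379]
ee_rot: [[0.003, 0.099, 0.995], [-0.001, 0.995, -0.099], [-1.0, -0.0, 0.003]]
ft_force: [-5.4, 0.5, 16.8]
finger_gap: 0.0007
```

Emit:
drive_tool(
  moves=[
    [0,[0.001,0,0],[0,0,0]],
    [0,[0,0,0],[0,0,0]],
  ],
)

```text
clock: 16.97
tcp_pos: [0.6734, -0.1171, 0.1378]
ee_rot: [[0.003, 0.1, 0.995], [-0.001, 0.995, -0.1], [-1.0, -0.0, 0.004]]
ft_force: [-6.4, 2.6, 22.6]
finger_gap: 0.0008
```

The plunger has bottomed: force jumped from 12 to 22.6 N with no further travel. Hold for 0.75 s, then retract.

Emit:
drive_tool(
  moves=[
    [0,[0,0,0],[0,0,0]],
    [0,[0,0,0],[0,0,0]],
    [0,[0,0,0],[0,0,0]],
    [0,[0,0,0],[0,0,0]],
    [0,[0,0,0],[0,0,0]],
    [0,[0,0,0],[0,0,0]],
    [0,[0,0,0],[0,0,0]],
    [0,[0,0,0],[0,0,0]],
    [0,[0,0,0],[0,0,0]],
  ],
)

```text
clock: 17.72
tcp_pos: [0.6733, -0.1171, 0.1376]
ee_rot: [[0.003, 0.1, 0.995], [-0.001, 0.995, -0.1], [-1.0, -0.0, 0.003]]
ft_force: [-6.2, 1.4, 22.4]
finger_gap: 0.0005
```

Emit:
drive_tool(
  moves=[
    [0,[-0.005,0,0],[0,0,0]],
    [0,[-0.005,0,0],[0,0,0]],
    [0,[-0.005,0,0],[0,0,0]],
    [0,[-0.005,0,0],[0,0,0]],
    [0,[-0.01,0,0],[0,0,0]],
    [0,[-0.02,0,0],[0,0,0]],
    [0,[-0.03,0,0],[0,0,0]],
    [0,[-0.02,0,0],[0,0,0]],
    [0,[0,0,-0.025],[0,0,0]],
    [0,[0,0,-0.025],[0,0,0]],
    [0,[0,0,-0.025],[0,0,0]],
    [0,[0,0,-0.025],[0,0,0]],
    [0,[0,0,-0.025],[0,0,0]],
    [60,[0,0,-0.025],[0,0,0]],
    [60,[0,0,0],[0,0,0]],
    [60,[0,0,0],[0,0,0]],
    [60,[0,0,0],[0,0,0]],
    [60,[0,0,0],[0,0,0]],
    [60,[0,0,0],[0,0,0]],
    [60,[0,0,0],[0,0,0]],
  ],
)

```text
clock: 19.38
tcp_pos: [0.5239, -0.1021, 0.2341]
ee_rot: [[-0.001, 0.099, 0.995], [0.0, 0.995, -0.099], [-1.0, 0.0, -0.001]]
ft_force: [-0.2, -0.3, 0.1]
finger_gap: 0.0425
```

```bash
python3 - <<'E'
from h import *
s=robot.read_state();P=pose("wrist",s);im,d=cams.read_camera("wrist");sc,ds=cams.read_camera("scene")
cv2.imwrite("pics/w7.png",im[:,:,::-1])
O=np.array([.6725,-.1167]);t=np.radians(-5.69);u=np.array([np.cos(t),np.sin(t)]);n=np.array([-u[1],u[0]])
vu=np.argwhere(d>0);_,r=ray(P,vu[:,::-1]);X=P[3]+r*d[vu[:,0],vu[:,1]][:,None];q=np.c_[(X[:,:2]-O)@u,(X[:,:2]-O)@n,X[:,2]]
m=(q[:,2]>.047)&(q[:,2]<.062)&(abs(q[:,1])<.03)&(q[:,0]<-.07)&(q[:,0]>-.13)
print("flange top",m.sum(),q[m].min(0),q[m].max(0),cv2.minAreaRect(q[m,:2].astype(np.float32)))
hsv=cv2.cvtColor(sc,cv2.COLOR_RGB2HSV);red=((hsv[...,0]<8)|(hsv[...,0]>172))&(hsv[...,1]>150);red[:200]=0;k,st,c=big(red)
Ps=pose("scene");b=np.argwhere(k&(ds>0));_,r=ray(Ps,b[:,::-1]);Y=Ps[3]+r*ds[b[:,0],b[:,1]][:,None];print("scene knob",np.percentile(Y[:,2],[5,50,90]))
print(s["tcp_pos"],s["ft_force"],s["clock"],s["finger_gap"])
E
```

```text
flange top 222 [-0.10115247 -0.01705924  0.04705941] [-0.09333694  0.01828862  0.05816389] ((-0.09719108790159225, 0.0006079506129026413), (0.03533559292554855, 0.00780505733564496), 89.75749969482422)
scene knob [0.18482775 0.18986611 0.19128681]
[ 0.52385346 -0.10208726  0.23405092] [-0.20212863 -0.34227598  0.07096828] 19.3833 0.04245429184187555
```

View pics/w7.png

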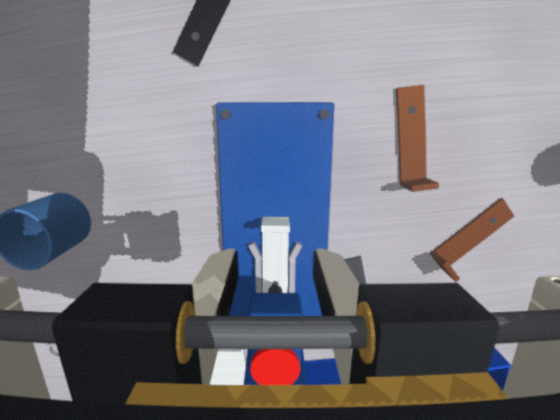

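```bash
python3 -c "
from plant import robot
print(robot.job_done())"
```

```text
the job is handed in; nothing more can be done
None
```

I slid the bracket home against the end stop and let go. Then I pressed the knob to its stop, held it and released it, and handed the job in at 19.4 s.

**Checks that agreed**
- **Bracket:** the tool stopped advancing at the end stop as the push rose from about 2 N to 12 N.
- **Plunger:** it bottomed after about 17 mm of travel from the felt contact. I held it there for about 0.75 s at 22.5 N vertical, about 23.5 N in total, under the 30 N limit.
- **Spring-back:** the knob top reads 0.190 m, against 0.190 m before the press, so it is fully up again.
- **After release:** the last picture shows the bracket between the rails and the gripper clear of everything. I did not measure the offcut, collar, spray can or mug again, but the arm never went near them.

**Checks that failed or disagreed**
- **First grasp:** it missed. By depth, the real fingertips are about 35 mm behind the stated TCP, so the fingers closed just above the flange without touching anything. I corrected for this, and knob contact came at the height the correction predicted.
- **Flange position:** it reads press x −97.2 mm, y +0.6 mm at the end, where home is −96 mm. Before the press it read −96.7 mm. Both are within the roughly 2 mm camera calibration. I relied on the felt stop and did not push the bracket again to confirm.

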